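Open the block heater and present a tube above its well

ROBOT

A 7-joint arm with a two-finger parallel gripper is mounted at the origin on a cart in front of the work surface, level with it; the furniture and walls round the work are solid. World frame = base frame: x ahead of the robot, y to its left, z up, the work surface at z = 0. Lengths are in mm, angles in rad, forces in N, time in s.
With the tool pointing down it reaches from about 400 to 875 mm from the base axis. Payload 4.4 kg.
Tool frame: the origin (TCP) lies midway between the tips of the shut fingers; the grasp point (between the pads) lies 19 mm behind it; z points along the fingers, y is the line along which they close (so a half turn about z gives the same grasp; the last joint's range is limited). The gripper opens to 85 mm and grips with 20 to 120 N. Pads are 22 mm wide; open, the fingers measure 114 mm over their backs; the gripper's body (76 mm by 85 mm) begins 54 mm behind the grasp point. The pads swing forward as they close: fully open they stand 13 mm farther back than shut.
Start: joints at [-1.221, 0.628, 0.038, 1.517, -0.027, 0.996, -0.02], TCP at [262.528, 594.64, 231.313] pointing down, gripper open.
Joint ranges: [-3.06, 3.06], [-0.37, 2.12], [-1.25, 1.32], [0.18, 2.47], [-1.1, 4.24], [0.23, 1.98], [-2.94, 2.94]. Speed limits (rad/s): [2.57, 2.57, 3.14, 3.14, 3.14, 3.14, 3.14].

INTERFACE

Orientations are given as [roll, pitch, yaw] about the fixed x, y, z axes, in that order (R = Rz(yaw) Ry(pitch) Rx(roll)).
In Python, from cell import monitor, cams, ctrl gives the robot as it stands.
- The arm moves only by the tool drive_tool, never from a script. Its argument "motion" is a list of rows, each an object with "fingers": the opening, from 0 (shut) to 1 (fully open); "linear": the shift along the tool's x, y, z in m, a list of three; "twist": the turn about the tool's z in rad. In form: [{"fingers": fingers, "linear": [x, y, z], "twist": twist}, ...]. A call has 1 to 5 rows; each row shifts and turns the commanded pose from where the row before left it, along the tool's axes as they then stand; what a row does not reach is not made up. A row lasts 1/12 s, in which the tool goes at most 41.7 mm and 7.16 degrees, less where a joint would pass 70% of its speed; a pose out of reach is approached as far as the arm can. A call with a gripper value outside its range is refused whole. The fingers move at their own pace and stop on an object; the grip force is fixed at half the most. Time passes only in rows, so rows that do not move let the fingers close. It gives the time, the measured TCP pose, the force, the opening and the grip force at its end, in the units of the state.
- monitor.read_state(): the state, without advancing time (a new reading comes with each control period).
- cams.get_image(name): name is "scene" or "top" or "wrist"; returns a dict with "color" (480x640x3 uint8, blue, green, red), "K" (3x3 intrinsics, pixels), "R" (3x3) and "t" (3): a world point X has camera coordinates R X + t. Camera axes: x right, y down, z forward; pixel columns grow to the right and rows downward; lengths in mm; the calibration is good to about 2 mm. A picture is of the moment at which its call begins. There is no depth.
- ctrl.finish_job(): hands the job in; it is judged then, once.
The state is a dict: "clock": time; "qpos": joint angles; "qd": joint speeds; "tau": joint torques, N m; "eef_pos": TCP position; "tool_rot": TCP orientation; "force": force on the tool from outside, world axes, zero at the start; "torque": the same for the moment, N m; "width": finger opening in mm; "gripper_force": force on a finger pad.
Only numpy, scipy, OpenCV 4.12 (cv2) and the standard library are available. Lean on these libraries where they do the work, as an engineer would, in place of code of your own. Each camera call takes 0.05 s, during which the arm holds its last target. There are 200 camera calls.

TASK

Swing the lid of the block heater all the way back until it rests on its stop. Then take the sample tube that stands by itself near the left end of the rack by its cap, carry it over the bottles without shifting them or anything else that stands around, and hold it upright about a centimetre above the single round well in the heater, centred on the well and not touching anything. Finish like that, with the tube still held still in the gripper: do not lower it in or let go.

Things in the scene. Friction and masses are not known exactly. Their poses are not given: they have to be found in the camera images.
- heater: Fixed block heater: open grey housing 110 deep (its x) by 150 mm wide (its y), rim 70 mm above the worktop, 8 mm walls. Origin under its centre on the worktop; x points from the front (side of the lid's tongue, towards the robot) to the hinge at the back. Inside, side by side along y, sit three fixed aluminium blocks, tops 62 mm above the worktop, in an order that changes.
- heater_lid (a joint): Angle of the heater's lid in rad: 0 lying shut, growing as the front edge swings up and back, stop at 1.8 (13 degrees past upright). The lid starts shut or slightly ajar. It is 114 x 148 x 7 mm, 0.12 kg, on a friction hinge of 0.16 N m, so it stays at whatever angle it is left.
- lid_hinge (a point): Middle of the lid's hinge axis, 74 mm above the worktop and 58 mm behind the housing's centre; the axis runs along the heater's y. Fixed with the heater.
- lid_grip (a point): Centre of the black cross barrel (14 mm in diameter, 24 mm long along the heater's y, flat ends) on the tongue at the lid's front edge, 152 mm from the hinge axis, 36 mm beyond the edge; moves with the lid. The tongue is 12 mm wide, 6 mm thick. Pinched by its two end faces from above, it pivots between the fingers as the lid swings.
- tube: The sample tube to carry: 88 mm tall, upright, body 12 mm in diameter, cap 16 mm in diameter from 70 to 88 mm above the origin; 10 to 21 g. Origin at the centre of its foot, z up the tube. It stands in the rack's robot-side row, second slot from the left (+y) end, with empty slots around it; its foot rests 4 mm above the worktop. Loose in its slot (14 mm square).
- rack: Fixed white tube rack, 58 (its x) x 154 (its y) mm, end plates 70 mm high, upper shelf top 68 mm above the worktop. Origin under its centre. A tall incubator cabinet stands 5 to 10 cm behind it (x over 0.58, y under 0.1) and reaches far above the arm: keep the arm near the base when passing it.
- well (a point): Centre of the mouth of the single round well (19 mm across, 36 mm deep), level with the top of its aluminium block, 62 mm above the worktop. The other two blocks have six small round holes and two narrow slots.
- block_round: Fixed aluminium block with the single round well, 82 (its x, same as the heater's) x 40 x 44 mm, origin under its centre, 18 mm above the worktop.
- block_small: Fixed aluminium block with six 8 mm holes, same size and origin.
- block_slots: Fixed aluminium block with two narrow slots, same size and origin.
- dropper_tall: Brown dropper bottle 44 mm across, 120 mm tall, between rack and heater; not to be shifted. Origin at the centre of its foot.
- dropper_short: Brown dropper bottle 41 mm across, 110 mm tall, between rack and heater; not to be shifted. Origin at the centre of its foot.
- cup: White-lidded specimen cup 65 mm across, 68 mm tall, behind the bottles; not to be shifted. Origin at the centre of its foot.
- tube_b: Another sample tube of the same size, in the right half of the rack; to be left alone. Origin at the centre of its foot.
- tube_c: Another sample tube of the same size, in the right half of the rack; to be left alone. Origin at the centre of its foot.

How it is judged:
By the outcome, as a careful person would: the job done as asked, in the order asked, and still so for the second after the job is handed in, while the arm keeps its last pose, push and grip.
It also fails if it takes over 64 s, if anything falls off the work surface, if the arm or the gripper's body presses on something with over 40 N, if the wrist force passes 120 N, or if a joint passes its speed limit or range.

## Working session

There is one attempt and no reset: what is moved stays moved. The work goes in short steps, Python scripts to look and compute and a tool call to move; the robot and the scene stay as the last step left them, time stands still between calls to the robot, and variables do not carry over. Pictures are saved under pics/ and viewed, at most 10 in all, crops included, and the job is handed in when it is done.

Besides the shell and the picture viewer there is one more tool, called after ">>>" as name(argument=value, ...) on one line, values as JSON. drive_tool: Moves the arm, as the interface text tells. Its arguments: {"type":"object","properties":{"motion":{"type":"array"}},"required":["motion"]}

```bash
mkdir -p pics; ls; python3 - <<'E'
from cell import monitor,cams,ctrl
import cv2,numpy as np
s=monitor.read_state()
print({k:np.round(v,3) for k,v in s.items()})
for n in("scene","top","wrist"):
    d=cams.get_image(n); cv2.imwrite(f"pics/{n}0.png",d["color"]); print(n,d["K"].round(1).tolist(),d["R"].round(3).tolist(),d["t"].round(1).tolist())
E
```

```text
pics
{'clock': np.float64(0.0), 'qpos': array([-1.221,  0.629,  0.038,  1.518, -0.027,  0.996, -0.02 ]), 'qd': array([ 0.   , -0.   , -0.   ,  0.001, -0.   , -0.   , -0.001]), 'tau': array([ 0.0000e+00, -5.6338e+01,  1.2260e+00, -1.9345e+01,  1.1000e-02,
        1.0000e-02,  0.0000e+00]), 'eef_pos': array([262.269, 594.043, 230.383]), 'tool_rot': array([-3.14 ,  0.   ,  2.726]), 'force': array([-0.047,  0.045,  0.587]), 'torque': array([-0.016,  0.036,  0.016]), 'gripper_force': np.float64(0.0), 'width': np.float64(85.412)}
scene [[514.3, 0.0, 318.3], [0.0, 514.3, 240.6], [0.0, 0.0, 1.0]] [[0.568, -0.823, 0.016], [-0.579, -0.413, -0.703], [0.585, 0.39, -0.711]] [-145.4, 420.4, 541.1]
top [[560.1, 0.0, 319.2], [0.0, 560.1, 250.4], [0.0, 0.0, 1.0]] [[0.028, -0.999, -0.029], [-0.988, -0.023, -0.151], [0.151, 0.033, -0.988]] [171.6, 526.1, 929.5]
wrist [[348.4, 0.0, 315.2], [0.0, 348.4, 234.8], [0.0, 0.0, 1.0]] [[0.404, 0.915, -0.001], [0.866, -0.382, 0.322], [0.294, -0.132, -0.947]] [-649.4, -42.6, 381.9]
```

View pics/scene0.png

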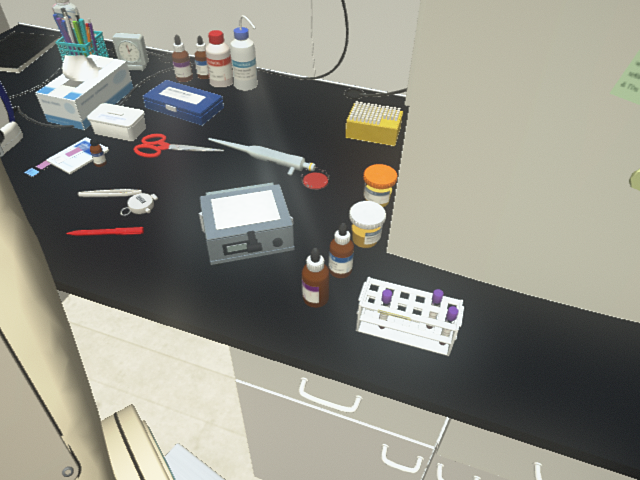

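View pics/top0.png

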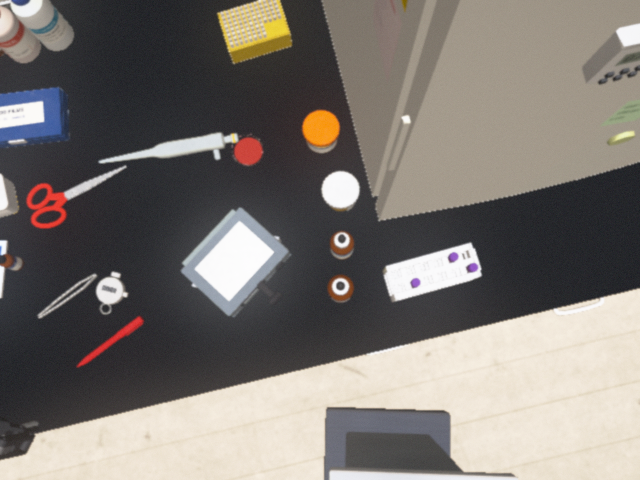

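The scene view shows the heater around (247,222) with its barrel near (278,241), bottles at (315,280) and (341,252), and the rack at (410,315) with the lone tube's purple cap at (387,297). In the top view, the heater is at (235,262), the barrel near (270,295), the bottles at (341,289) and (342,244), and the lone cap at (415,283).

```bash
cat > h.py <<'E'
import numpy as np,cv2
from cell import monitor,cams,ctrl
def pix_ray(d,uv):
    r=d["R"].T@(np.linalg.inv(d["K"])@np.array([uv[0],uv[1],1.])); return -d["R"].T@d["t"],r/np.linalg.norm(r)
def onz(d,uv,z):
    c,r=pix_ray(d,uv); return c+r*(z-c[2])/r[2]
def tri(obs):
    A=np.zeros((3,3));b=np.zeros(3);P=[]
    for d,uv in obs:
        c,r=pix_ray(d,uv);M=np.eye(3)-np.outer(r,r);A+=M;b+=M@c;P.append((c,M))
    X=np.linalg.solve(A,b); return X,[round(float(np.linalg.norm(M@(X-c))),1) for c,M in P]
def proj(d,X):
    p=d["K"]@(d["R"]@np.asarray(X,float)+d["t"]); return p[:2]/p[2]
def blobs(im,lo,hi,amin=15):
    m=cv2.inRange(cv2.cvtColor(im,cv2.COLOR_BGR2HSV),np.array(lo),np.array(hi))
    n,_,st,ce=cv2.connectedComponentsWithStats(m)
    return [(ce[i].round(1).tolist(),st[i].tolist()) for i in range(1,n) if st[i,4]>=amin]
PURPLE=((120,80,40),(150,255,255))
E
python3 - <<'E'
from h import *
T=cams.get_image("top");S=cams.get_image("scene");W=cams.get_image("wrist")
for n,d in(("top",T),("scene",S),("wrist",W)): print(n,blobs(d["color"],*PURPLE))
a=cv2.resize(T["color"][190:330,170:370],(400,280),interpolation=cv2.INTER_CUBIC)
b=cv2.resize(S["color"][170:310,190:390],(400,280),interpolation=cv2.INTER_CUBIC)
w=cv2.resize(W["color"],(400,300)); c=cv2.resize(T["color"][220:320,370:503],(400,300),interpolation=cv2.INTER_CUBIC)
cv2.imwrite("pics/comp1.png",np.vstack([np.hstack([a,b]),np.hstack([w,c])]))
E
```

```text
top [([452.9, 256.6], [449, 253, 9, 8, 59]), ([472.4, 267.2], [468, 263, 10, 9, 65]), ([415.0, 282.3], [411, 279, 9, 8, 56])]
scene [([91.1, 31.0], [89, 24, 5, 16, 28]), ([311.4, 288.0], [305, 285, 13, 6, 43]), ([386.5, 295.1], [382, 289, 10, 14, 101]), ([437.4, 295.1], [433, 289, 11, 14, 110]), ([451.9, 312.6], [447, 306, 11, 15, 117])]
wrist []
```

View pics/comp1.png

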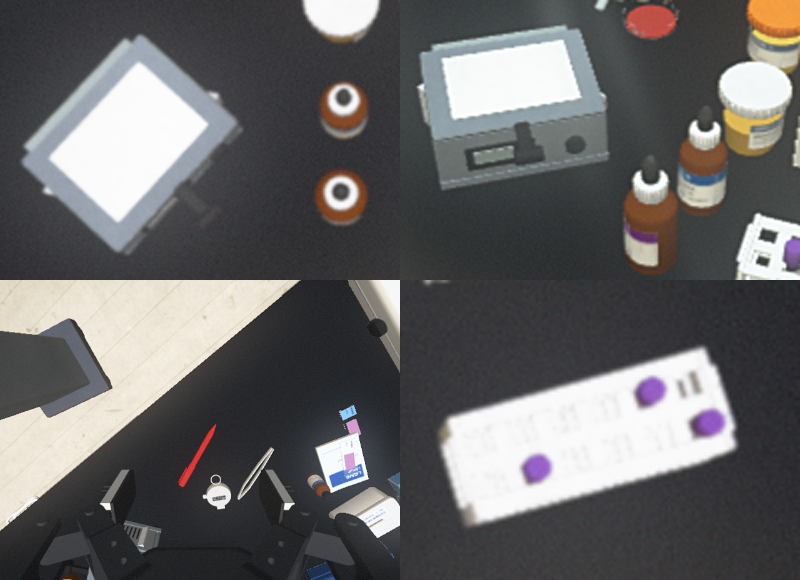

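The composite shows the lid's white label clearly in both views. The barrel is at about (270,294) in top and (252,247) in scene. Next I'll triangulate the label corners, the caps and the barrel.

```bash
cat >> h.py <<'E'
def label(d,box):
    x0,y0,x1,y1=box; im=d["color"][y0:y1,x0:x1]
    m=cv2.inRange(im,(215,215,215),(255,255,255)); cs,_=cv2.findContours(m,cv2.RETR_EXTERNAL,cv2.CHAIN_APPROX_NONE)
    c=max(cs,key=cv2.contourArea); h=cv2.convexHull(c); q=cv2.approxPolyDP(h,0.05*cv2.arcLength(h,True),True)[:,0,:]
    return q+np.array([x0,y0])
E
python3 - <<'E'
from h import *
T=cams.get_image("top");S=cams.get_image("scene")
qt=label(T,(180,200,295,320)); qs=label(S,(200,180,295,260)); print(qt.tolist(),qs.tolist())
P=[]
for u in qt:
    # match by proximity of the z=75 projection
    X0=onz(T,u,76); v=qs[np.argmin(np.linalg.norm(qs-proj(S,X0),axis=1))]
    X,r=tri([(T,u),(S,v)]); P.append(X); print(u,v,X.round(1),r)
P=np.array(P);c=P.mean(0); n=np.linalg.svd(P-c)[2][2]; print("centre",c.round(1),"n",n.round(3))
print("edges",[np.linalg.norm(P[i]-P[i-1]).round(1) for i in range(4)],[np.degrees(np.arctan2(*(P[i]-P[i-1])[1::-1])).round(1) for i in range(4)])
print("barrel",tri([(T,(270,293.5)),(S,(252.5,247.5))]))
ct=[(452.9,256.6),(472.4,267.2),(415,282.3)];cs=[(437.4,295.1),(451.9,312.6),(386.5,295.1)]
for a,b in zip(ct,cs): print("cap",tri([(T,a),(S,b)]),onz(T,a,92).round(1))
for n,u in(("tallish",(341,288)),("short",(342,240))): print(n,onz(T,u,115).round(1))
print("cup",onz(T,(341,189),68).round(1))
E
```

```text
[[239, 221], [273, 252], [228, 300], [195, 268]] [[271, 190], [279, 218], [216, 228], [211, 199]]
[239 221] [271 190] [564.1 320.4  77.2] [1.0, 1.0]
[273 252] [279 218] [511.8 260.7  79. ] [0.4, 0.4]
[228 300] [216 228] [430.  331.8  79.3] [0.8, 0.8]
[195 268] [211 199] [481.7 390.9  77.8] [0.3, 0.3]
centre [496.9 326.   78.3] n [0.017 0.013 1.   ]
edges [np.float64(108.4), np.float64(79.4), np.float64(108.4), np.float64(78.5)] [np.float64(-40.5), np.float64(-131.3), np.float64(139.0), np.float64(48.8)]
barrel (array([443.63778581, 265.05158248,  60.67466496]), [0.5, 0.5])
cap (array([510.37177075, -37.39238435,  84.28971   ]), [0.8, 0.8]) [508.8 -35.1  92. ]
cap (array([493.41325478, -68.77282636,  84.05373456]), [0.4, 0.4]) [492.2 -66.5  92. ]
cap (array([466.43787376,  24.60315683,  84.28874409]), [0.8, 0.8]) [465.2  26.3  92. ]
tallish [451.  146.3 115. ]
short [528.3 146.4 115. ]
cup [625.1 149.7  68. ]
```

The lid is nearly shut, about 0.02 rad ajar, and the heater yaw is about 49°. The tube cap is at about (466,25). I picked the barrel pixel badly: its height came out at 61 where about 77 is expected. I'll move the wrist camera over the barrel and re-measure.

>>> drive_tool(motion=[{"fingers":1,"linear":[-0.0295,-0.0239,0],"twist":0},{"fingers":1,"linear":[-0.0295,-0.0239,0],"twist":0},{"fingers":1,"linear":[-0.0295,-0.0239,0],"twist":0},{"fingers":1,"linear":[-0.0295,-0.0239,0],"twist":0},{"fingers":1,"linear":[-0.0295,-0.0239,0],"twist":0}])

```text
clock: 0.82
eef_pos: [349.8, 424.1, 231.4]
tool_rot: [3.141, 0.0, 2.726]
force: [0.5, 0.4, -0.5]
width: 85.2
gripper_force: 0.0
```

>>> drive_tool(motion=[{"fingers":1,"linear":[-0.0295,-0.0239,0],"twist":0},{"fingers":1,"linear":[-0.0295,-0.0239,0],"twist":0},{"fingers":1,"linear":[-0.0295,-0.0239,0],"twist":0},{"fingers":1,"linear":[-0.0295,-0.0239,0],"twist":0},{"fingers":1,"linear":[-0.0295,-0.0239,0],"twist":0}])

```text
clock: 1.23
eef_pos: [436.5, 255.2, 231.6]
tool_rot: [3.141, 0.0, 2.726]
force: [0.2, 0.3, -1.0]
width: 85.5
gripper_force: 0.0
```

>>> drive_tool(motion=[{"fingers":1,"linear":[0,0,0],"twist":0.12},{"fingers":1,"linear":[0,0,0],"twist":0.12},{"fingers":1,"linear":[0,0,0],"twist":0.12},{"fingers":1,"linear":[0,0,0],"twist":0.12},{"fingers":1,"linear":[0,0,0],"twist":0.12}])

```text
clock: 1.65
eef_pos: [436.0, 256.7, 231.5]
tool_rot: [3.141, -0.0, 2.119]
force: [-0.2, 0.1, -0.3]
width: 85.5
gripper_force: 0.0
```

>>> drive_tool(motion=[{"fingers":1,"linear":[0,0,0],"twist":0.12},{"fingers":1,"linear":[0,0,0],"twist":0.12},{"fingers":1,"linear":[0,0,0],"twist":0.12},{"fingers":1,"linear":[0,0,0],"twist":0.12},{"fingers":1,"linear":[0,0,0],"twist":0.12}])

```text
clock: 2.07
eef_pos: [435.9, 257.0, 231.5]
tool_rot: [3.141, -0.0, 1.52]
force: [1.1, -0.6, 0.5]
width: 85.3
gripper_force: 0.0
```

>>> drive_tool(motion=[{"fingers":1,"linear":[0,0,0],"twist":0.12},{"fingers":1,"linear":[0,0,0],"twist":0.12},{"fingers":1,"linear":[0,0,0],"twist":0.12},{"fingers":1,"linear":[0,0,0],"twist":0.12},{"fingers":1,"linear":[0,0,0],"twist":0.12}])

```text
clock: 2.48
eef_pos: [435.9, 257.0, 231.5]
tool_rot: [-3.142, -0.0, 0.92]
force: [-1.0, 1.2, -0.2]
width: 85.4
gripper_force: 0.0
```

```bash
python3 - <<'E'
from h import *
W=cams.get_image("wrist");cv2.imwrite("pics/w1.png",W["color"]); np.savez("pics/w1.npz",**W)
s=monitor.read_state();print(s["eef_pos"],s["tool_rot"]); print([ (z,proj(W,(436,256,z)).round()) for z in(57,76)])
E
```

```text
[435.82076626 257.05691849 231.340244  ] [ 3.14156409e+00 -1.22466317e-04  9.15085806e-01]
[(57, array([315., 211.])), (76, array([315., 216.]))]
```

View pics/w1.png

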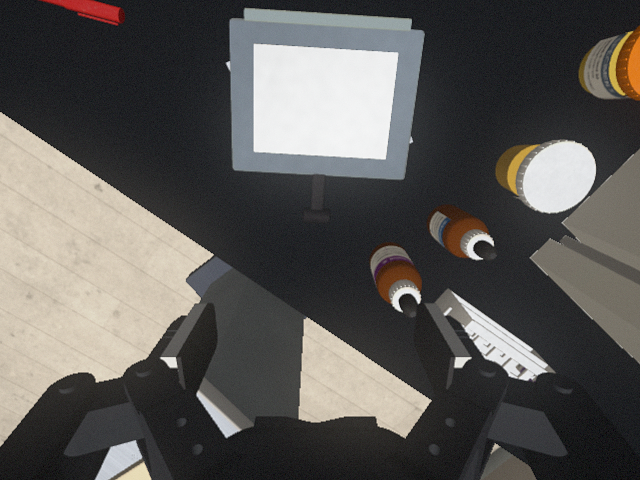

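The wrist view shows the barrel centred at about (316,216), as predicted for (436,256,76). The label is centred above it and the front edge is turned about 3°. I'll correct the twist and descend for a second view.

>>> drive_tool(motion=[{"fingers":1,"linear":[0,0,0.03],"twist":0.03},{"fingers":1,"linear":[0,0,0.03],"twist":0.03},{"fingers":1,"linear":[0,0,0.03],"twist":0},{"fingers":1,"linear":[0,0,0],"twist":0}])

```text
clock: 2.87
eef_pos: [432.5, 255.7, 137.2]
tool_rot: [-3.139, 0.008, 0.869]
force: [-0.8, 0.2, -0.6]
width: 85.1
gripper_force: 0.0
```

```bash
python3 - <<'E'
from h import *
W=cams.get_image("wrist");np.savez("pics/w2.npz",**W);A=dict(np.load("pics/w1.npz"))
s=monitor.read_state();print(s["eef_pos"],s["tool_rot"])
qa=label(A,(180,0,430,200));qw=label(W,(100,0,540,250));print(qa.tolist(),qw.tolist())
for u in qa:
    v=qw[np.argmin(np.linalg.norm(qw-proj(W,onz(A,u,78)),axis=1))]; print(u,v,[x.round(1) if hasattr(x,'round') else x for x in tri([(A,u),(W,v)])], onz(W,v,78).round(1))
p=proj(W,(436,256,76)).astype(int);print(p)
c=W["color"][p[1]-60:p[1]+60,p[0]-80:p[0]+80].astype(float)
cv2.imwrite("pics/w2c.png",cv2.resize(np.clip(255*(c/255)**.5*1.3,0,255).astype(np.uint8),(640,480),interpolation=cv2.INTER_CUBIC))
E
```

```text
[434.053016   256.04242906 139.5276218 ] [-3.13971228  0.00528391  0.86767568]
[[254, 44], [397, 53], [385, 158], [255, 151]] [[432, 5], [416, 165], [225, 165], [212, 4]]
[254  44] [212   4] [array([481.4, 392.7,  77.9]), [0.0, 0.0]] [481.4 392.7  78. ]
[397  53] [432   5] [array([563.5, 321.5,  81.6]), [0.2, 0.2]] [564.9 321.2  78. ]
[385 158] [416 165] [array([513.1, 261.9,  80.6]), [0.0, 0.0]] [513.5 261.2  78. ]
[255 151] [225 165] [array([431.8, 331.6,  85.4]), [0.0, 0.0]] [429.7 332.1  78. ]
[318 250]
```

View pics/w2c.png

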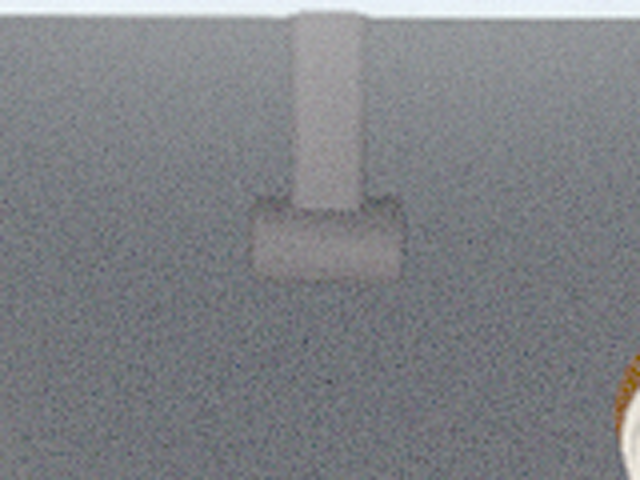

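The barrel is at about (320,251) in the full picture and aligned with the pads. That puts it at about (436.5,255,77), consistent with the label plane (lid top about 78) and the 152 mm hinge distance. I'll descend and look at the state before closing.

>>> drive_tool(motion=[{"fingers":1,"linear":[-0.0012,0.0017,0.025],"twist":0},{"fingers":1,"linear":[0,0,0.025],"twist":0},{"fingers":1,"linear":[0,0,0.02],"twist":0},{"fingers":1,"linear":[0,0,0.016],"twist":0},{"fingers":0.6,"linear":[0,0,0],"twist":0}])

```text
clock: 3.33
eef_pos: [436.2, 254.8, 54.7]
tool_rot: [-3.14, 0.001, 0.867]
force: [-0.1, 0.9, 0.7]
width: 75.6
gripper_force: 0.0
```

>>> drive_tool(motion=[{"fingers":0.45,"linear":[0,0,0],"twist":0},{"fingers":0.4,"linear":[0,0,0],"twist":0},{"fingers":0.4,"linear":[0,0,0],"twist":0},{"fingers":0.4,"linear":[0,0,0],"twist":0}])

```text
clock: 3.67
eef_pos: [437.2, 255.4, 56.7]
tool_rot: [3.141, -0.002, 0.866]
force: [-0.5, 0.1, 0.6]
width: 34.2
gripper_force: 0.0
```

```bash
python3 - <<'E'
from h import *
W=cams.get_image("wrist");S=cams.get_image("scene")
a=cv2.resize(W["color"],(640,480))[100:400,120:520]; b=cv2.resize(S["color"][200:290,200:320],(400,300),interpolation=cv2.INTER_CUBIC)
o=np.hstack([a,b]).astype(float);cv2.imwrite("pics/g1.png",np.clip(255*(o/255)**.6*1.2,0,255).astype(np.uint8))
s=monitor.read_state();print(s["eef_pos"],s["tool_rot"],s["width"],s["force"])
E
```

```text
[436.79551522 255.22839809  56.15220677] [ 3.14123691e+00 -1.47356721e-03  8.66171714e-01] 33.92932120786312 [-0.49071891 -0.08905732 -0.74306588]
```

View pics/g1.png

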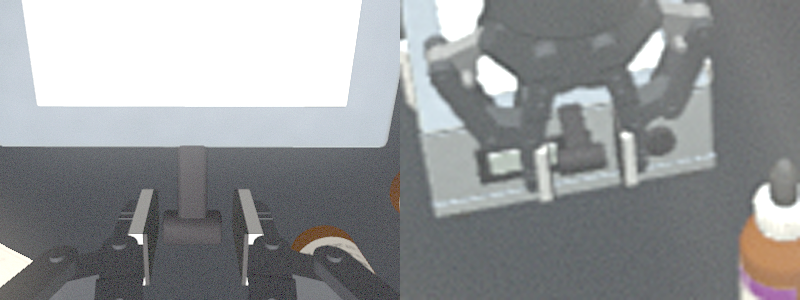

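The barrel sits between the pads, about 1 mm left of centre, at pad height. I'll correct that and close.

>>> drive_tool(motion=[{"fingers":0.3,"linear":[0,-0.001,0],"twist":0},{"fingers":0,"linear":[0,0,0],"twist":0},{"fingers":0,"linear":[0,0,0],"twist":0},{"fingers":0,"linear":[0,0,0],"twist":0}])

```text
clock: 4.1
eef_pos: [435.7, 255.8, 55.8]
tool_rot: [-3.141, -0.001, 0.866]
force: [-1.1, 0.6, 5.7]
width: 22.6
gripper_force: 58.5
```

>>> drive_tool(motion=[{"fingers":0,"linear":[0.001,0,-0.0152],"twist":0},{"fingers":0,"linear":[0.0026,0,-0.015],"twist":0},{"fingers":0,"linear":[0.004,0,-0.0146],"twist":0}])

```text
clock: 4.35
eef_pos: [440.0, 260.8, 100.0]
tool_rot: [-3.141, 0.002, 0.866]
force: [2.1, 1.0, -4.7]
width: 22.7
gripper_force: 58.9
```

>>> drive_tool(motion=[{"fingers":0,"linear":[0.0055,0,-0.0142],"twist":0},{"fingers":0,"linear":[0.0069,0,-0.0136],"twist":0},{"fingers":0,"linear":[0.0082,0,-0.0128],"twist":0},{"fingers":0,"linear":[0.0094,0,-0.0119],"twist":0},{"fingers":0,"linear":[0.0106,0,-0.0109],"twist":0}])

```text
clock: 4.77
eef_pos: [465.3, 290.5, 163.2]
tool_rot: [-3.141, 0.005, 0.865]
force: [-0.3, -1.5, -5.2]
width: 22.5
gripper_force: 58.9
```

>>> drive_tool(motion=[{"fingers":0,"linear":[0.0116,0,-0.0098],"twist":0},{"fingers":0,"linear":[0.0125,0,-0.0086],"twist":0},{"fingers":0,"linear":[0.0133,0,-0.0073],"twist":0},{"fingers":0,"linear":[0.014,0,-0.0059],"twist":0},{"fingers":0,"linear":[0.0145,0,-0.0045],"twist":0}])

```text
clock: 5.18
eef_pos: [507.7, 340.2, 199.7]
tool_rot: [-3.14, 0.007, 0.865]
force: [-2.7, -2.9, 2.8]
width: 22.2
gripper_force: 58.6
```

>>> drive_tool(motion=[{"fingers":0,"linear":[0.0149,0,-0.003],"twist":0},{"fingers":0,"linear":[0.0151,0,-0.0015],"twist":0},{"fingers":0,"linear":[0.0152,0,0],"twist":0},{"fingers":0,"linear":[0.0151,0,0.0015],"twist":0},{"fingers":0,"linear":[0,0,0],"twist":0}])

```text
clock: 5.6
eef_pos: [550.4, 390.1, 203.3]
tool_rot: [3.14, -0.003, 0.867]
force: [-0.6, -0.0, 7.9]
width: 22.0
gripper_force: 58.6
```

>>> drive_tool(motion=[{"fingers":0,"linear":[0.006,0,0.001],"twist":0},{"fingers":0,"linear":[0.004,0,0.0009],"twist":0},{"fingers":0,"linear":[0,0,0],"twist":0}])

```text
clock: 5.85
eef_pos: [555.9, 396.6, 201.8]
tool_rot: [3.141, -0.002, 0.866]
force: [0.2, -0.2, 7.9]
width: 22.5
gripper_force: 58.5
```

>>> drive_tool(motion=[{"fingers":0,"linear":[0.003,0,0.0007],"twist":0},{"fingers":0,"linear":[0,0,0],"twist":0}])

```text
clock: 6.02
eef_pos: [557.6, 398.5, 201.2]
tool_rot: [3.141, -0.001, 0.866]
force: [-0.8, -0.1, 7.3]
width: 21.9
gripper_force: 58.6
```

>>> drive_tool(motion=[{"fingers":0,"linear":[0.003,0,0.0007],"twist":0},{"fingers":0,"linear":[0,0,0],"twist":0}])

```text
clock: 6.18
eef_pos: [559.5, 400.8, 200.5]
tool_rot: [3.141, -0.001, 0.866]
force: [-0.7, 0.5, 7.2]
width: 22.2
gripper_force: 58.5
```

>>> drive_tool(motion=[{"fingers":0,"linear":[0.003,0,0.0007],"twist":0},{"fingers":0,"linear":[0,0,0],"twist":0}])

```text
clock: 6.35
eef_pos: [561.4, 403.1, 199.8]
tool_rot: [3.141, -0.001, 0.866]
force: [-0.3, -0.3, 6.6]
width: 22.4
gripper_force: 58.6
```

>>> drive_tool(motion=[{"fingers":0,"linear":[0.003,0,0.0007],"twist":0},{"fingers":0,"linear":[0,0,0],"twist":0}])

```text
clock: 6.52
eef_pos: [563.3, 405.3, 199.0]
tool_rot: [3.141, -0.001, 0.866]
force: [-0.5, 0.5, 6.0]
width: 22.0
gripper_force: 58.6
```

>>> drive_tool(motion=[{"fingers":0,"linear":[0.003,0,0.0007],"twist":0},{"fingers":0,"linear":[0,0,0],"twist":0}])

```text
clock: 6.68
eef_pos: [564.3, 406.3, 198.5]
tool_rot: [-3.141, 0.002, 0.866]
force: [-3.9, -2.8, 10.8]
width: 22.1
gripper_force: 58.7
```

>>> drive_tool(motion=[{"fingers":0,"linear":[0.003,0,0.0007],"twist":0},{"fingers":0,"linear":[0,0,0],"twist":0}])

```text
clock: 6.85
eef_pos: [564.3, 406.4, 198.3]
tool_rot: [-3.14, 0.008, 0.865]
force: [-11.1, -7.7, 17.3]
width: 22.4
gripper_force: 58.7
```

>>> drive_tool(motion=[{"fingers":0,"linear":[0.002,0,0.0005],"twist":0},{"fingers":0,"linear":[0,0,0],"twist":0},{"fingers":0,"linear":[0,0,0],"twist":0}])

```text
clock: 7.1
eef_pos: [564.4, 406.5, 198.2]
tool_rot: [-3.139, 0.011, 0.864]
force: [-14.4, -9.5, 20.9]
width: 22.2
gripper_force: 58.8
```

```bash
python3 - <<'E'
from h import *
T=cams.get_image("top");S=cams.get_image("scene")
a=cv2.resize(T["color"][150:350,150:350],(400,400),interpolation=cv2.INTER_CUBIC);b=cv2.resize(S["color"][100:300,150:350],(400,400),interpolation=cv2.INTER_CUBIC)
o=np.hstack([a,b]).astype(float);cv2.imwrite("pics/l1.png",np.clip(255*(o/255)**.7*1.1,0,255).astype(np.uint8))
E
```

```text
(no output)
```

View pics/l1.png

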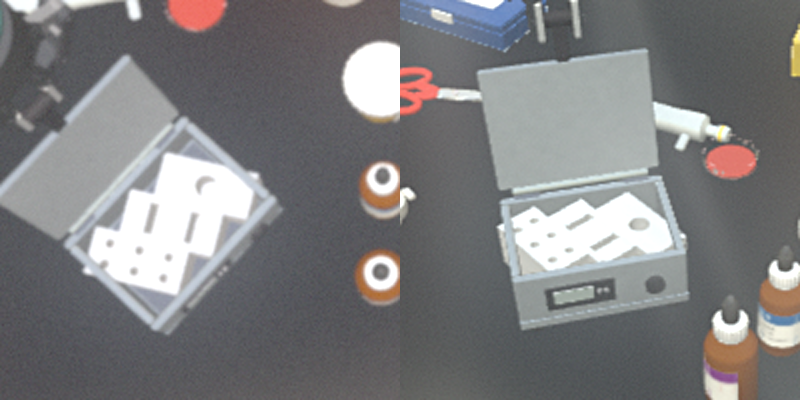

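The lid is on its stop: pushing further raises the force and the position no longer changes. The round well is the block nearest the bottles, with its dark mouth at about (253,243) in top and (270,212) in scene. I'll unload, release, rise, back off and measure the well with the wrist camera from two places.

>>> drive_tool(motion=[{"fingers":0,"linear":[-0.005,0,-0.001],"twist":0},{"fingers":0,"linear":[0,0,0],"twist":0},{"fingers":0.6,"linear":[0,0,0],"twist":0},{"fingers":0.6,"linear":[0,0,0],"twist":0},{"fingers":0.6,"linear":[0,0,0],"twist":0}])

```text
clock: 7.62
eef_pos: [564.6, 407.4, 196.5]
tool_rot: [-3.141, 0.001, 0.866]
force: [-0.1, -0.3, -0.3]
width: 50.8
gripper_force: 0.0
```

>>> drive_tool(motion=[{"fingers":0.6,"linear":[0,0,0],"twist":0},{"fingers":0.6,"linear":[0,0,-0.02],"twist":0},{"fingers":0.6,"linear":[0,0,-0.03],"twist":0},{"fingers":0.6,"linear":[0,0,-0.03],"twist":0},{"fingers":0.6,"linear":[0,0,-0.02],"twist":0}])

```text
clock: 8.03
eef_pos: [565.7, 407.5, 299.6]
tool_rot: [3.14, -0.002, 0.866]
force: [0.3, 1.3, 0.0]
width: 51.3
gripper_force: 0.0
```

>>> drive_tool(motion=[{"fingers":0.6,"linear":[-0.03,0,0],"twist":0},{"fingers":0.6,"linear":[-0.03,0,0],"twist":0},{"fingers":0.6,"linear":[-0.03,0,0],"twist":0},{"fingers":0.6,"linear":[-0.03,0,0],"twist":0},{"fingers":0.6,"linear":[-0.03,0,0],"twist":0}])

```text
clock: 8.45
eef_pos: [466.6, 292.0, 296.7]
tool_rot: [-3.142, 0.0, 0.866]
force: [-0.4, 0.3, 0.2]
width: 51.3
gripper_force: 0.0
```

>>> drive_tool(motion=[{"fingers":0.6,"linear":[0,0,0],"twist":0},{"fingers":0.6,"linear":[0,0,0],"twist":0},{"fingers":0.6,"linear":[0,0,0],"twist":0}])

```text
clock: 8.7
eef_pos: [468.2, 294.1, 297.3]
tool_rot: [3.142, -0.001, 0.866]
force: [-0.0, 0.4, 0.2]
width: 51.3
gripper_force: 0.0
```

```bash
cat >> h.py <<'E'
def well(d,X=(526,268,62),r=40):
    p=proj(d,X).astype(int); x0,y0=p-r; g=cv2.cvtColor(d["color"][y0:y0+2*r,x0:x0+2*r],cv2.COLOR_BGR2GRAY)
    m=(g>200).astype(np.uint8); cs,h=cv2.findContours(m,cv2.RETR_CCOMP,cv2.CHAIN_APPROX_NONE)
    out=[]
    for c,k in zip(cs,h[0]):
        if k[3]>=0 and cv2.contourArea(c)>8: e=cv2.minEnclosingCircle(c); f=cv2.fitEllipse(c) if len(c)>=5 else None; out.append((np.array(f[0])+[x0,y0],np.round(f[1],1),cv2.contourArea(c)))
    return out
E
python3 - <<'E'
from h import *
T=cams.get_image("top");S=cams.get_image("scene");W=cams.get_image("wrist");np.savez("pics/w3.npz",**W);cv2.imwrite("pics/w3.png",W["color"])
print(monitor.read_state()["eef_pos"]); print(tri([(T,(253.5,243)),(S,(270,212))]))
for d,r in((T,20),(S,20),(W,60)): print(well(d,(526,268,62),r))
E
```

```text
[468.29243584 294.16421805 296.78298764]
(array([529.59077995, 296.49901535,  60.92320888]), [1.0, 1.0])
[]
[(array([268.97672176, 211.5579319 ]), array([ 7.5, 11.7]), 66.5)]
[(array([322.30636597, 171.64588547]), array([ 7.9, 31.6]), 150.0), (array([357.2560997 , 156.39958191]), array([14.9, 18.2]), 129.0)]
```

View pics/w3.png

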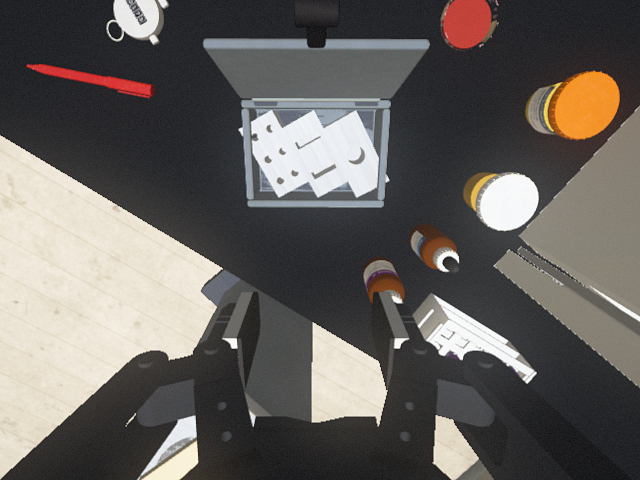

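The wrist view shows the open heater with the well as a crescent at about (357,156): its inside is partly lit, so the mouth is larger than the dark part. Rough triangulation gives (529.6,296.5,61), and 61 agrees with the stated height of 62. I'll hover over it for closer pictures at two heights.

>>> drive_tool(motion=[{"fingers":0.6,"linear":[0.02,0.022,0],"twist":0},{"fingers":0.6,"linear":[0.021,0.023,0],"twist":0},{"fingers":0.6,"linear":[0,0,0.03],"twist":0},{"fingers":0.6,"linear":[0,0,0.027],"twist":0},{"fingers":0.6,"linear":[0,0,0],"twist":0}])

```text
clock: 9.27
eef_pos: [526.0, 294.5, 234.5]
tool_rot: [-3.138, 0.009, 0.866]
force: [-1.0, 0.3, 0.3]
width: 51.3
gripper_force: 0.0
```

>>> drive_tool(motion=[{"fingers":0.6,"linear":[0,0,0],"twist":0},{"fingers":0.6,"linear":[0,0,0],"twist":0},{"fingers":0.6,"linear":[0,0,0],"twist":0}])

```text
clock: 9.52
eef_pos: [529.5, 295.8, 241.8]
tool_rot: [3.14, -0.003, 0.866]
force: [-0.1, 0.5, 0.3]
width: 51.5
gripper_force: 0.0
```

```bash
python3 - <<'E'
from h import *
W=cams.get_image("wrist");np.savez("pics/w4.npz",**W);s=monitor.read_state();print(s["eef_pos"],s["tool_rot"],proj(W,(529.6,296.5,62)),well(W,(529.6,296.5,62),50))
E
```

```text
[529.39779716 295.7311889  241.79555899] [ 3.14058083e+00 -2.96901192e-03  8.66205793e-01] [314.05298003 208.34023046] [(array([312.53883743, 207.35503006]), array([15.8, 21.6]), 203.0)]
```

>>> drive_tool(motion=[{"fingers":0.6,"linear":[0,0,0.03],"twist":0},{"fingers":0.6,"linear":[0,0,0.03],"twist":0},{"fingers":0.6,"linear":[0,0,0],"twist":0},{"fingers":0.6,"linear":[0,0,0],"twist":0},{"fingers":0.6,"linear":[0,0,0],"twist":0}])

```text
clock: 9.98
eef_pos: [529.7, 295.5, 182.0]
tool_rot: [3.14, -0.003, 0.866]
force: [0.2, -0.3, 0.6]
width: 51.0
gripper_force: 0.0
```

```bash
python3 - <<'E'
from h import *
A=dict(np.load("pics/w4.npz"))
W=cams.get_image("wrist");np.savez("pics/w5.npz",**W);s=monitor.read_state();print(s["eef_pos"],s["tool_rot"],proj(W,(529.6,296.5,62)),well(W,(529.6,296.5,62),60))
T=cams.get_image("top");S=cams.get_image("scene")
def crop(d,r,o):
    p=proj(d,(529.6,296.5,62)).astype(int); print(p-r); c=d["color"][p[1]-r:p[1]+r,p[0]-r:p[0]+r].astype(float)
    return cv2.resize(np.clip(((c-o)/(255-o)).clip(0,1)**1.5*255,0,255).astype(np.uint8),(400,300) if 0 else (300,300),interpolation=cv2.INTER_CUBIC)
o=np.vstack([np.hstack([crop(A,30,60),crop(W,30,60)]),np.hstack([crop(dict(np.load("pics/w3.npz")),30,60),crop(S,20,60)])])
cv2.imwrite("pics/well.png",o)
E
```

```text
[529.97869621 295.64410327 182.29291876] [ 3.14011613 -0.00353465  0.86579112] [313.52956983 226.91296185] [(array([311.62937164, 225.60979462]), array([18.6, 26.5]), 327.0)]
[284 178]
[283 196]
[327 128]
[249 191]
```

View pics/well.png

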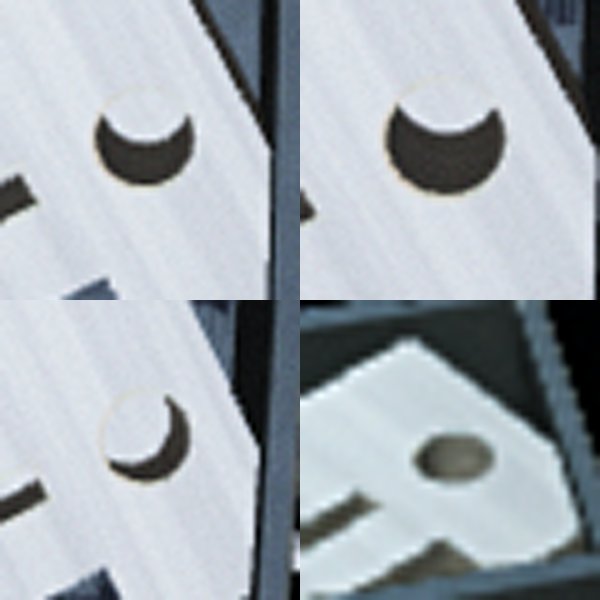

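The mouth's rim is now clear. Its centre is at (312.5,204.9) in w4, (311.7,222.8) in w5, (355.5,154.5) in w3 and (269.2,211.8) in scene. I'll triangulate it and also measure the tube's slot.

```bash
python3 - <<'E'
from h import *
L=lambda n:dict(np.load(f"pics/{n}.npz"))
A,W,C=L("w4"),L("w5"),L("w3");S=cams.get_image("scene");T=cams.get_image("top")
o=[(C,(355.5,154.5)),(A,(312.5,204.9)),(W,(311.7,222.8)),(S,(269.2,211.8))]
print(tri(o),tri(o[:3]))
for d,u in o: print(onz(d,u,62).round(1), "dia at62",)
# rack top edges: white blob in top
m=cv2.inRange(T["color"][225:315,370:500],(170,170,170),(255,255,255));cs,_=cv2.findContours(m,0,1);c=max(cs,key=cv2.contourArea)
b=cv2.boxPoints(cv2.minAreaRect(c))+[370,225]; print([onz(T,p,69).round(0).tolist() for p in b])
print("cabinet corner",onz(T,(380,220),0).round(0))
s=monitor.read_state();print(s["eef_pos"])
print("cam in tool",(-W["R"].T@W["t"]).round(0))
E
```

```text
(array([530.60438891, 299.38378186,  59.15890432]), [0.7, 0.4, 0.5, 1.1]) (array([530.73878058, 300.27143266,  62.44403999]), [0.3, 0.2, 0.2])
[530.7 300.5  62. ] dia at62
[530.7 300.   62. ] dia at62
[530.7 300.   62. ] dia at62
[528.9 296.4  62. ] dia at62
[[492.0, 80.0, 69.0], [539.0, -73.0, 69.0], [480.0, -89.0, 69.0], [434.0, 63.0, 69.0]]
cabinet corner [587.  77.   0.]
[529.17255812 295.50983071 181.37029171]
cam in tool [584. 359. 326.]
```

The wrist views put the well at (530.7,300.1,62.4). Before leaving I'll check the lid angle from its front-edge corners.

```bash
python3 - <<'E'
from h import *
C=dict(np.load("pics/w3.npz"));S=cams.get_image("scene");T=cams.get_image("top")
h=np.array([np.cos(np.radians(49.2)),np.sin(np.radians(49.2))]);hinge=np.array([497.2,326.3])+59*h
for n,u,v in(("L",(204,41),(190,135)),("R",(429,41),(274,126)),("barrel",(317,12),(229,106))):
    X,r=tri([(C,u),(S,v)]); d=(X[:2]-hinge)@h; print(n,X.round(1),r,"back",d.round(1),"angle",np.degrees(np.arctan2(X[2]-74,-d)).round(1), "dist",np.hypot(d,X[2]-74).round(1))
for a in(1.6,1.7,1.8):
    P=[np.r_[hinge-np.cos(a)*r*h,74+r*np.sin(a)] for r in(116,152)]; print(a,[(proj(C,p).round(1).tolist(),proj(S,p).round(1).tolist(),proj(T,p).round(1).tolist()) for p in P])
E
```

```text
L [499.  438.2 185.4] [2.0, 2.0] back 26.9 angle 103.6 dist 114.6
R [612.  344.4 179. ] [0.5, 0.5] back 29.7 angle 105.8 dist 109.2
barrel [558.6 396.4 226.2] [1.2, 1.2] back 34.2 angle 102.6 dist 156.0
1.6 [([317.0, 81.3], [232.7, 134.6], [190.3, 221.7]), ([317.3, 73.2], [230.3, 115.5], [183.3, 216.1])]
1.7 [([317.2, 62.2], [231.8, 131.3], [185.0, 216.7]), ([317.6, 43.4], [229.1, 111.4], [176.1, 209.3])]
1.8 [([317.3, 43.2], [231.0, 128.7], [180.0, 212.0]), ([317.8, 13.6], [228.1, 108.2], [169.3, 203.0])]
```

The lid measures about 103–104°, which is the 1.8 rad stop. Now to the tube, keeping this yaw.

>>> drive_tool(motion=[{"fingers":0.6,"linear":[0,0,-0.03],"twist":0},{"fingers":0.6,"linear":[-0.005,0,-0.03],"twist":0},{"fingers":0.6,"linear":[-0.03,-0.001,-0.02],"twist":0},{"fingers":0.6,"linear":[-0.032,-0.002,0],"twist":0},{"fingers":0.6,"linear":[-0.032,-0.002,0],"twist":0}])

```text
clock: 10.75
eef_pos: [460.7, 222.4, 261.4]
tool_rot: [3.14, -0.003, 0.866]
force: [-0.4, 0.0, 0.3]
width: 51.1
gripper_force: 0.0
```

>>> drive_tool(motion=[{"fingers":0.6,"linear":[-0.031,0,0],"twist":0},{"fingers":0.6,"linear":[-0.022,0.025,0],"twist":0},{"fingers":0.6,"linear":[-0.023,0.026,0],"twist":0},{"fingers":0.6,"linear":[-0.023,0.026,0],"twist":0},{"fingers":0.6,"linear":[-0.023,0.026,0],"twist":0}])

```text
clock: 11.17
eef_pos: [459.9, 62.0, 260.5]
tool_rot: [3.141, -0.001, 0.867]
force: [0.7, -0.3, -0.5]
width: 51.0
gripper_force: 0.0
```

>>> drive_tool(motion=[{"fingers":0.6,"linear":[-0.0255,0.03,0.01],"twist":0},{"fingers":0.6,"linear":[0,0,0.01],"twist":0},{"fingers":0.6,"linear":[0,0,0],"twist":0},{"fingers":0.6,"linear":[0,0,0],"twist":0},{"fingers":0.6,"linear":[0,0,0],"twist":0}])

```text
clock: 11.58
eef_pos: [466.3, 25.7, 240.2]
tool_rot: [-3.141, -0.001, 0.868]
force: [0.1, 0.9, 0.4]
width: 51.0
gripper_force: 0.0
```

```bash
python3 - <<'E'
from h import *
W=cams.get_image("wrist");np.savez("pics/w6.npz",**W);s=monitor.read_state();print(s["eef_pos"],s["tool_rot"])
print(proj(W,(466,25,92)),blobs(W["color"],*PURPLE))
E
```

```text
[466.40882699  25.95013061 240.32831655] [-3.14149913e+00 -7.37085397e-04  8.68387101e-01]
[315.04395503 218.45460095] [([315.1, 215.7], [308, 207, 16, 18, 219]), ([397.1, 235.6], [388, 227, 18, 18, 231]), ([402.1, 270.3], [393, 260, 19, 21, 263])]
```

>>> drive_tool(motion=[{"fingers":0.6,"linear":[0,0,0.03],"twist":0},{"fingers":0.6,"linear":[0,0,0.03],"twist":0},{"fingers":0.6,"linear":[0,0,0],"twist":0},{"fingers":0.6,"linear":[0,0,0],"twist":0},{"fingers":0.6,"linear":[0,0,0],"twist":0}])

```text
clock: 12.05
eef_pos: [467.1, 25.0, 181.2]
tool_rot: [3.141, -0.001, 0.867]
force: [0.4, 0.6, -0.5]
width: 51.3
gripper_force: 0.0
```

```bash
python3 - <<'E'
from h import *
W=cams.get_image("wrist");np.savez("pics/w7.npz",**W);s=monitor.read_state();print(s["eef_pos"],s["tool_rot"])
print(proj(W,(466,25,92)),blobs(W["color"],*PURPLE))
E
```

```text
[467.39054293  24.8581479  181.46468631] [ 3.13977161e+00 -1.91504267e-03  8.66673832e-01]
[313.20410954 241.41878288] [([313.4, 238.0], [304, 227, 20, 22, 337]), ([413.5, 261.6], [402, 250, 23, 23, 350]), ([418.7, 302.0], [407, 289, 24, 26, 411])]
```

```bash
python3 - <<'E'
from h import *
Xs=[]
for n in("w6","w7"):
    W=dict(np.load(f"pics/{n}.npz"));p=proj(W,(466.5,25,92)).astype(int)
    c=W["color"][p[1]-25:p[1]+25,p[0]-20:p[0]+20];H=cv2.cvtColor(c,cv2.COLOR_BGR2HSV)
    m=((H[...,0]>115)&(H[...,0]<165)&(H[...,1]>60)).astype(np.uint8)
    k,_,st,_=cv2.connectedComponentsWithStats(m); print(st[1:].tolist())
    col=H[:,20,:]; print(n,p,[(int(i-25+p[1]),*map(int,v)) for i,v in enumerate(col) if 5<i<42])
    q=proj(W,np.array([466.5,25,92])); 
    e=[proj(W,np.array([466.5+8*np.cos(t),25+8*np.sin(t),92])) for t in np.linspace(0,6.28,60)];e=np.array(e);print(q,e.min(0).round(1),e.max(0).round(1))
E
```

```text
[[13, 12, 16, 20, 266]]
w6 [315 218] [(199, 105, 2, 248), (200, 105, 2, 250), (201, 110, 3, 244), (202, 171, 19, 175), (203, 1, 46, 132), (204, 165, 49, 104), (205, 140, 69, 96), (206, 139, 68, 105), (207, 137, 83, 111), (208, 140, 80, 124), (209, 138, 95, 150), (210, 136, 116, 187), (211, 135, 114, 192), (212, 134, 116, 194), (213, 135, 117, 191), (214, 135, 119, 191), (215, 134, 120, 194), (216, 135, 117, 194), (217, 134, 112, 196), (218, 136, 120, 192), (219, 135, 120, 194), (220, 135, 124, 194), (221, 134, 119, 191), (222, 135, 112, 196), (223, 136, 126, 195), (224, 137, 105, 182), (225, 105, 2, 242), (226, 60, 1, 251), (227, 105, 2, 248), (228, 105, 2, 249), (229, 105, 2, 251), (230, 0, 0, 247), (231, 25, 23, 197), (232, 28, 37, 109), (233, 120, 7, 69), (234, 114, 16, 79)]
[315.48145551 218.09762377] [306.3 209.2] [324.7 226.9]
[[11, 8, 20, 26, 418]]
w7 [313 240] [(221, 10, 30, 129), (222, 3, 70, 123), (223, 162, 61, 96), (224, 133, 68, 97), (225, 136, 64, 99), (226, 138, 73, 102), (227, 138, 78, 104), (228, 139, 75, 109), (229, 140, 88, 116), (230, 139, 98, 135), (231, 135, 109, 173), (232, 135, 116, 185), (233, 135, 116, 183), (234, 135, 115, 186), (235, 135, 119, 180), (236, 134, 119, 187), (237, 134, 121, 184), (238, 135, 119, 184), (239, 135, 118, 182), (240, 135, 120, 181), (241, 135, 120, 182), (242, 136, 119, 182), (243, 135, 117, 183), (244, 135, 116, 187), (245, 134, 116, 180), (246, 135, 116, 181), (247, 136, 128, 184), (248, 136, 129, 160), (249, 110, 3, 232), (250, 90, 3, 245), (251, 120, 1, 244), (252, 105, 4, 247), (253, 150, 1, 239), (254, 26, 33, 192), (255, 24, 60, 119), (256, 173, 14, 71)]
[313.73931784 240.99006576] [302.5 230.3] [325.  251.5]
```

The cap's top is a clean circle in both views, centred at (315.5,217.0) and (313.5,239.4). That gives (467.1,25.7) at a height of 92, as expected. I'll descend over it.

>>> drive_tool(motion=[{"fingers":0.6,"linear":[0.0004,-0.0008,0.03],"twist":0},{"fingers":0.6,"linear":[0,0,0.03],"twist":0},{"fingers":0.6,"linear":[0,0,0.025],"twist":0},{"fingers":0.45,"linear":[0,0,0.01],"twist":0},{"fingers":0.4,"linear":[0,0,0],"twist":0}])

```text
clock: 12.52
eef_pos: [465.7, 25.5, 84.4]
tool_rot: [-3.14, 0.001, 0.866]
force: [0.0, -0.2, 0.2]
width: 34.4
gripper_force: 0.0
```

>>> drive_tool(motion=[{"fingers":0.4,"linear":[0,0,0],"twist":0},{"fingers":0.4,"linear":[0,0,0],"twist":0},{"fingers":0.4,"linear":[0,0,0],"twist":0},{"fingers":0.4,"linear":[0,0,0],"twist":0}])

```text
clock: 12.85
eef_pos: [466.8, 25.5, 86.2]
tool_rot: [3.14, -0.002, 0.866]
force: [-0.6, -0.5, -0.0]
width: 34.2
gripper_force: 0.0
```

```bash
python3 - <<'E'
from h import *
W=cams.get_image("wrist");s=monitor.read_state();print(s["eef_pos"],s["tool_rot"],s["width"],s["force"])
print(proj(W,(467.1,25.7,92)),blobs(W["color"],*PURPLE)[:3])
p=proj(W,(467.1,25.7,92)).astype(int);g=W["color"][:,:,:]
H=cv2.cvtColor(g,cv2.COLOR_BGR2HSV)
print([tuple(map(int,v)) for v in H[p[1]+8,p[0]-60:p[0]+60:4]])
E
```

```text
[466.5565618   25.51832994  85.941858  ] [ 3.14031957e+00 -1.50923253e-03  8.66094043e-01] 34.03609876112462 [-0.56988331  0.11973917  0.68325719]
[314.27476581 310.66256533] [([313.5, 306.9], [299, 288, 32, 36, 857]), ([467.4, 337.8], [445, 320, 42, 37, 930]), ([470.2, 409.5], [465, 403, 13, 13, 65])]
[(23, 11, 96), (168, 13, 98), (6, 13, 100), (0, 0, 58), (90, 6, 43), (90, 16, 47), (90, 5, 49), (105, 17, 60), (75, 9, 54), (132, 21, 62), (111, 30, 60), (120, 21, 62), (137, 108, 132), (134, 125, 176), (136, 122, 177), (135, 124, 177), (136, 128, 176), (135, 127, 173), (136, 124, 162), (105, 2, 241), (113, 4, 243), (105, 4, 240), (114, 6, 223), (16, 23, 123), (120, 35, 66), (102, 21, 62), (120, 17, 59), (105, 8, 61), (15, 5, 105), (15, 5, 104)]
```

>>> drive_tool(motion=[{"fingers":0.4,"linear":[0.0005,0,0.007],"twist":0},{"fingers":0.4,"linear":[0,0,0.006],"twist":0},{"fingers":0.4,"linear":[0,0,0],"twist":0},{"fingers":0.25,"linear":[0,0,0],"twist":0},{"fingers":0.2,"linear":[0,0,0],"twist":0}])

```text
clock: 13.32
eef_pos: [465.9, 25.6, 71.8]
tool_rot: [-3.141, 0.001, 0.866]
force: [-0.2, -0.3, -0.9]
width: 17.0
gripper_force: 0.0
```

>>> drive_tool(motion=[{"fingers":0,"linear":[0,0,0],"twist":0},{"fingers":0,"linear":[0,0,0],"twist":0},{"fingers":0,"linear":[0,0,0],"twist":0},{"fingers":0,"linear":[0,0,0],"twist":0}])

```text
clock: 13.65
eef_pos: [466.2, 25.5, 72.1]
tool_rot: [3.141, 0.0, 0.866]
force: [-0.2, -0.6, 0.3]
width: 12.7
gripper_force: 58.5
```

The grip is firm at 58.5 N. Lifting straight up.

>>> drive_tool(motion=[{"fingers":0,"linear":[0,0,-0.01],"twist":0},{"fingers":0,"linear":[0,0,-0.015],"twist":0},{"fingers":0,"linear":[0,0,-0.02],"twist":0},{"fingers":0,"linear":[0,0,-0.025],"twist":0},{"fingers":0,"linear":[0,0,-0.025],"twist":0}])

```text
clock: 14.07
eef_pos: [465.6, 25.7, 167.8]
tool_rot: [-3.141, 0.001, 0.866]
force: [0.1, 0.4, -0.4]
width: 12.9
gripper_force: 58.7
```

>>> drive_tool(motion=[{"fingers":0,"linear":[0,0,-0.025],"twist":0},{"fingers":0,"linear":[0,0,-0.025],"twist":0},{"fingers":0,"linear":[0,0,-0.02],"twist":0},{"fingers":0,"linear":[0,0,-0.02],"twist":0},{"fingers":0,"linear":[0,0,-0.01],"twist":0}])

```text
clock: 14.48
eef_pos: [467.0, 25.8, 269.2]
tool_rot: [3.14, -0.003, 0.866]
force: [1.1, 0.3, -0.3]
width: 12.6
gripper_force: 58.7
```

>>> drive_tool(motion=[{"fingers":0,"linear":[0,0,0],"twist":0},{"fingers":0,"linear":[0,0,0],"twist":0}])

```text
clock: 14.65
eef_pos: [466.0, 26.0, 266.7]
tool_rot: [-3.141, -0.0, 0.866]
force: [0.5, 0.9, 0.5]
width: 12.7
gripper_force: 58.7
```

```bash
python3 - <<'E'
from h import *
W=cams.get_image("wrist");T=cams.get_image("top");S=cams.get_image("scene")
s=monitor.read_state();print(s["eef_pos"],s["tool_rot"],s["width"],s["gripper_force"],s["force"])
for d in(W,T,S): print(blobs(d["color"],*PURPLE))
E
```

```text
[465.30261631  25.76224487 265.78618039] [-3.13991850e+00  1.89140732e-03  8.65777712e-01] 12.515385004840052 58.65242165629752 [0.88544346 0.46585425 0.30652428]
[([391.4, 226.3], [383, 217, 17, 18, 205]), ([396.4, 259.1], [388, 250, 18, 19, 223]), ([315.2, 317.4], [300, 294, 32, 48, 1312])]
[]
[([405.7, 196.1], [402, 188, 8, 17, 98]), ([311.6, 287.9], [305, 285, 13, 6, 44]), ([437.5, 294.8], [433, 289, 11, 14, 102]), ([452.0, 312.5], [447, 306, 11, 15, 114])]
```

The tube is held, with the cap steady in the wrist view at (315,317). I'll carry it over the bottles with its foot at about 198 mm.

>>> drive_tool(motion=[{"fingers":0,"linear":[0.012,-0.012,0],"twist":0},{"fingers":0,"linear":[0.022,-0.023,0],"twist":0},{"fingers":0,"linear":[0.022,-0.023,0],"twist":0},{"fingers":0,"linear":[0.022,-0.023,0],"twist":0},{"fingers":0,"linear":[0.022,-0.023,0],"twist":0}])

```text
clock: 15.22
eef_pos: [450.9, 170.3, 265.9]
tool_rot: [-3.141, 0.002, 0.865]
force: [0.9, 0.5, 0.2]
width: 12.7
gripper_force: 58.7
```

>>> drive_tool(motion=[{"fingers":0,"linear":[0.0146,-0.0145,0],"twist":0},{"fingers":0,"linear":[0.025,-0.0015,0],"twist":0},{"fingers":0,"linear":[0.025,-0.002,0],"twist":0},{"fingers":0,"linear":[0.025,-0.002,0],"twist":0},{"fingers":0,"linear":[0.025,-0.002,0],"twist":0}])

```text
clock: 15.63
eef_pos: [509.2, 271.6, 265.5]
tool_rot: [-3.141, 0.002, 0.866]
force: [0.1, 0.3, -0.1]
width: 12.5
gripper_force: 58.7
```

>>> drive_tool(motion=[{"fingers":0,"linear":[0.02,-0.0015,0],"twist":0},{"fingers":0,"linear":[0.0156,-0.0012,0],"twist":0},{"fingers":0,"linear":[0,0,0],"twist":0},{"fingers":0,"linear":[0,0,0],"twist":0},{"fingers":0,"linear":[0,0,0],"twist":0}])

```text
clock: 16.05
eef_pos: [529.6, 298.2, 266.0]
tool_rot: [-3.141, 0.003, 0.865]
force: [-0.6, -0.0, -0.6]
width: 12.9
gripper_force: 58.7
```

>>> drive_tool(motion=[{"fingers":0,"linear":[0,0,0.02],"twist":0},{"fingers":0,"linear":[0,0,0.025],"twist":0},{"fingers":0,"linear":[0,0,0.02],"twist":0},{"fingers":0,"linear":[0,0,0.01],"twist":0},{"fingers":0,"linear":[0,0,0],"twist":0}])

```text
clock: 16.47
eef_pos: [528.4, 298.1, 189.9]
tool_rot: [-3.14, 0.005, 0.865]
force: [-1.2, 0.3, 0.7]
width: 12.8
gripper_force: 58.7
```

>>> drive_tool(motion=[{"fingers":0,"linear":[0,0,0],"twist":0},{"fingers":0,"linear":[0,0,0],"twist":0},{"fingers":0,"linear":[0,0,0],"twist":0},{"fingers":0,"linear":[0,0,0],"twist":0},{"fingers":0,"linear":[0,0,0],"twist":0}])

```text
clock: 16.88
eef_pos: [530.7, 299.8, 192.8]
tool_rot: [3.141, -0.001, 0.866]
force: [-0.2, 0.8, -0.0]
width: 12.7
gripper_force: 58.7
```

>>> drive_tool(motion=[{"fingers":0,"linear":[0,0,0.015],"twist":0},{"fingers":0,"linear":[0,0,0.015],"twist":0},{"fingers":0,"linear":[0,0,0.01],"twist":0},{"fingers":0,"linear":[0,0,0.006],"twist":0},{"fingers":0,"linear":[0,0,0.003],"twist":0}])

```text
clock: 17.3
eef_pos: [529.9, 299.5, 142.2]
tool_rot: [-3.141, 0.001, 0.866]
force: [0.7, 0.5, -0.9]
width: 12.7
gripper_force: 58.7
```

>>> drive_tool(motion=[{"fingers":0,"linear":[0,0,0],"twist":0},{"fingers":0,"linear":[0,0,0],"twist":0},{"fingers":0,"linear":[0,0,0],"twist":0},{"fingers":0,"linear":[0,0,0],"twist":0},{"fingers":0,"linear":[0,0,0],"twist":0}])

```text
clock: 17.72
eef_pos: [530.6, 299.8, 143.5]
tool_rot: [3.141, -0.001, 0.866]
force: [0.1, -0.2, 0.2]
width: 12.5
gripper_force: 58.7
```

```bash
python3 - <<'E'
from h import *
W=cams.get_image("wrist");T=cams.get_image("top");S=cams.get_image("scene")
for n,d in(("W",W),("T",T),("S",S)): np.savez(f"pics/f{n}.npz",**d)
s=monitor.read_state();print(s["eef_pos"],s["tool_rot"],s["width"],s["gripper_force"],s["force"])
def crop(d,X,rx,ry):
    p=proj(d,X).astype(int); print("origin",p-[rx,ry]); c=d["color"][p[1]-ry:p[1]+ry,p[0]-rx:p[0]+rx].astype(float)
    return cv2.resize(np.clip(255*(c/255)**.8,0,255).astype(np.uint8),(400,600),interpolation=cv2.INTER_CUBIC)
print("well px",proj(W,(530.7,300.1,62)),proj(S,(530.7,300.1,62)),"ideal foot",proj(W,(530.7,300.1,72)),proj(S,(530.7,300.1,72)))
cv2.imwrite("pics/fin.png",np.hstack([crop(W,(530.7,300.1,85),50,75),crop(S,(530.7,300.1,100),40,60)]))
E
```

```text
[530.42430038 299.70924361 143.26867263] [ 3.14151835e+00 -4.55190318e-04  8.65776442e-01] 12.867786468969362 58.680665805295575 [-0.26876105 -0.60109888 -0.9421525 ]
well px [314.28233752 243.84735509] [268.21735527 210.46280688] ideal foot [314.24069944 249.07550572] [267.91734425 206.28777524]
origin [264 181]
origin [227 134]
```

View pics/fin.png

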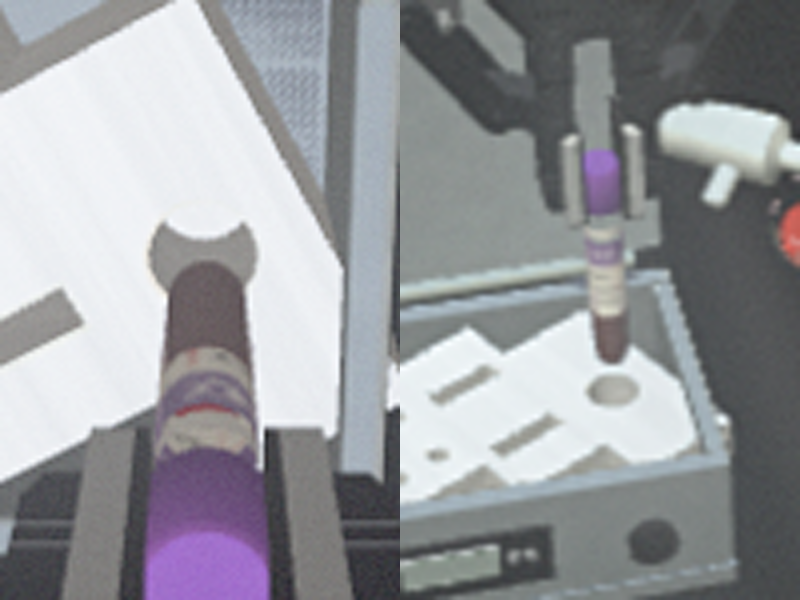

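The wrist crop shows the tube (x centre 206) over the well (x centre 203.5), which is aligned to about 0.4 mm. The scene crop shows the tube vertical, with its foot at (611,360) just above the mouth at (612,391). By the TCP readings the foot is at about 75, slightly high. I'll check the foot height from the cap before lowering.

```bash
python3 - <<'E'
from h import *
L=lambda n:dict(np.load(f"pics/{n}.npz"))
W,S=L("fW"),L("fS"); H=cv2.cvtColor(W["color"],cv2.COLOR_BGR2HSV)
print("col",[(r,*map(int,H[r,315])) for r in range(285,352,2)])
m=(H[...,0]>125)&(H[...,0]<145)&(H[...,1]>80)&(H[...,2]>165); m=m.astype(np.uint8); m[:300]=0
k,_,st,ce=cv2.connectedComponentsWithStats(m); i=1+np.argmax(st[1:,4]); x,y,w,h,a=st[i]; print("cap top",st[i],ce[i])
x0=np.array([530.4,299.7]); c,r=pix_ray(W,(x+w/2-.5,y+h/2-.5)); hh=np.array([np.cos(.866),np.sin(.866)])
t=((x0-c[:2])@hh)/(r[:2]@hh); print("cap top centre if on tool axis",(c+t*r).round(1))
print("pred rows of foot tip z",[(z,proj(W,(530.4,299.7,z)).round(1),proj(S,(530.4,299.7,z)).round(1)) for z in(72,75,78,160,163,166)])
Hs=cv2.cvtColor(S["color"],cv2.COLOR_BGR2HSV); u=int(round(227+205/5)); print("scene col",u,[(r,*map(int,Hs[r,u+1])) for r in range(158,216)])
E
```

```text
col [(285, 16, 20, 138), (287, 16, 21, 135), (289, 18, 22, 154), (291, 24, 28, 147), (293, 140, 74, 93), (295, 138, 91, 92), (297, 139, 97, 89), (299, 141, 86, 98), (301, 137, 94, 98), (303, 138, 102, 103), (305, 138, 112, 105), (307, 139, 106, 106), (309, 139, 110, 111), (311, 139, 114, 125), (313, 141, 128, 139), (315, 135, 132, 191), (317, 135, 133, 190), (319, 136, 134, 188), (321, 136, 133, 193), (323, 136, 137, 192), (325, 135, 137, 192), (327, 135, 134, 192), (329, 136, 138, 189), (331, 137, 136, 191), (333, 136, 138, 189), (335, 136, 135, 192), (337, 136, 136, 193), (339, 136, 136, 195), (341, 136, 132, 172), (343, 111, 40, 45), (345, 124, 36, 50), (347, 130, 16, 47), (349, 120, 28, 54), (351, 120, 31, 50)]
cap top [301 314  30  28 677] [315.2127031  327.25258493]
cap top centre if on tool axis [531.  299.2 161.8]
pred rows of foot tip z [(72, array([314.3, 249.8]), array([268. , 206.5])), (75, array([314.3, 251.4]), array([267.9, 205.2])), (78, array([314.3, 253.1]), array([267.8, 203.9])), (160, array([313.7, 325.1]), array([265.1, 166.7])), (163, array([313.7, 329.2]), arr
[... 547 characters left out ...]
27, 16, 160), (181, 50, 10, 151), (182, 128, 23, 124), (183, 139, 45, 126), (184, 141, 30, 138), (185, 140, 38, 134), (186, 139, 37, 131), (187, 10, 19, 163), (188, 24, 28, 184), (189, 24, 27, 181), (190, 22, 25, 185), (191, 24, 23, 166), (192, 26, 21, 171), (193, 24, 22, 172), (194, 33, 19, 165), (195, 28, 21, 190), (196, 32, 21, 196), (197, 9, 27, 125), (198, 0, 35, 95), (199, 0, 32, 96), (200, 178, 35, 95), (201, 178, 31, 99), (202, 2, 36, 98), (203, 5, 35, 96), (204, 0, 35, 94), (205, 2, 43, 89), (206, 0, 8, 100), (207, 99, 18, 240), (208, 92, 15, 225), (209, 48, 8, 167), (210, 37, 14, 161), (211, 30, 9, 163), (212, 35, 9, 164), (213, 34, 11, 166), (214, 41, 12, 165), (215, 86, 10, 205)]
```

All the cues agree: the foot is at about 75 and the axis within about 0.5 mm of the well's. I'll lower 3 mm, trim slightly and settle.

>>> drive_tool(motion=[{"fingers":0,"linear":[-0.0003,-0.0004,0.0015],"twist":0},{"fingers":0,"linear":[0,0,0.0015],"twist":0},{"fingers":0,"linear":[0,0,0],"twist":0},{"fingers":0,"linear":[0,0,0],"twist":0},{"fingers":0,"linear":[0,0,0],"twist":0}])

```text
clock: 18.28
eef_pos: [529.8, 299.6, 139.9]
tool_rot: [-3.142, 0.0, 0.866]
force: [-0.1, -0.0, 0.5]
width: 12.5
gripper_force: 58.7
```

>>> drive_tool(motion=[{"fingers":0,"linear":[0,0,0],"twist":0},{"fingers":0,"linear":[0,0,0],"twist":0},{"fingers":0,"linear":[0,0,0],"twist":0},{"fingers":0,"linear":[0,0,0],"twist":0},{"fingers":0,"linear":[0,0,0],"twist":0}])

```text
clock: 18.7
eef_pos: [529.8, 299.7, 140.0]
tool_rot: [-3.142, -0.0, 0.866]
force: [-0.9, -0.2, -0.3]
width: 13.1
gripper_force: 58.7
```

```bash
python3 - <<'E'
from h import *
W=cams.get_image("wrist");T=cams.get_image("top");S=cams.get_image("scene");s=monitor.read_state()
print(s["eef_pos"],s["tool_rot"],s["gripper_force"],s["force"],np.abs(s["qd"]).max())
Hs=cv2.cvtColor(S["color"],cv2.COLOR_BGR2HSV)
print("scene foot col",[(r,int(Hs[r,269,2])) for r in range(200,216)])
g=W["color"]; r0=181+62; print("wrist row",r0,"dark span",np.where(g[r0,290:345].max(1)<190)[0][[0,-1]]+290)
Hw=cv2.cvtColor(g,cv2.COLOR_BGR2HSV); print("foot row span",[(r,(np.where((Hw[r,295:340,2]<110)&((Hw[r,295:340,0]<12)|(Hw[r,295:340,0]>165)))[0][[0,-1]]+295).tolist()) for r in(256,260,264)])
A=cv2.imread("pics/top0.png")
for n,b in(("bottles+cup",(315,170,370,305)),("rack right",(440,240,490,280))):
    x0,y0,x1,y1=b; print(n,"mean diff",cv2.absdiff(A[y0:y1,x0:x1],T["color"][y0:y1,x0:x1]).mean().round(2))
B=cv2.imread("pics/scene0.png"); print("scene bottles",cv2.absdiff(B[220:310,300:360],S["color"][220:310,300:360]).mean().round(2))
E
```

```text
[529.8291262  299.67851148 140.01884207] [ 3.14158687e+00 -8.03425828e-05  8.65751948e-01] 58.680276044178754 [0.02089867 0.10931044 0.1964099 ] 0.003670889439454171
scene foot col [(200, 92), (201, 92), (202, 96), (203, 97), (204, 95), (205, 92), (206, 91), (207, 85), (208, 130), (209, 163), (210, 164), (211, 166), (212, 166), (213, 166), (214, 161), (215, 205)]
wrist row 243 dark span [302 328]
foot row span [(256, [307, 324]), (260, [306, 324]), (264, [306, 325])]
bottles+cup mean diff 3.2
rack right mean diff 1.4
scene bottles 2.58
```

The foot is at about 72, centred (315.4 vs 315.0 px) and still, and the surroundings are unchanged. Handing in.

```bash
python3 -c "
from cell import ctrl
print(ctrl.finish_job())"
```

```text
the job is handed in; nothing more can be done
None
```

The job is handed in: the lid measured about 103° (its 1.8 rad stop), and the tube was held still and upright by its cap, about 1 cm above the round well and centred within about 0.5 mm, with no sign of anything else shifted.

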